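# Sort a dismantled instrument's stacked parts into their trays

## Robot

A 7-joint arm with a two-finger parallel gripper is mounted at the origin on the work surface. World frame = base frame: x ahead of the robot, y to its left, z up, the work surface at z = 0. Lengths are in m, angles in rad, forces in N, time in s.
With the tool pointing down it reaches from about 0.425 to 0.8 m from the base axis. Payload 8.3 kg.
Tool frame: the origin (TCP) lies between the finger pads; the fingertips stand 8 mm ahead of it and the grasp point (between the pads) lies 11 mm behind it; z points along the fingers, y is the line along which they close (so a half turn about z gives the same grasp; the last joint's range is limited). The gripper opens to 85 mm and grips with 20 to 120 N. Pads are 22 mm wide; open, the fingers measure 114 mm over their backs; the gripper's body (76 mm by 85 mm) begins 54 mm behind the grasp point. The pads swing forward as they close: fully open they stand 13 mm farther back than shut.
Start: joints at [1.212, 0.383, 0.016, 1.37, -0.006, 1.388, -0.046], TCP at [0.182, -0.598, 0.239] pointing down, gripper open.
Joint ranges: [-2.95, 2.95], [-0.25, 2.06], [-1.52, 1.56], [0.18, 2.33], [-1.44, 4.58], [0.02, 2.06], [-3.01, 3.01]. Speed limits (rad/s): [2.39, 2.39, 3.01, 3.01, 3.14, 3.14, 3.14].

## Interface

Orientations are given as a 3x3 rotation matrix whose columns are the frame's x, y, z axes.
In Python, from cell import monitor, optics, robot gives the robot as it stands.
- The arm moves only by the tool apply_moves, never from a script. Its argument "moves" is a list of rows, each an object with "delta_pos": the shift along the world's x, y, z in m, a list of three; "turn": the turn about the world's z in degrees; "jaw": the opening, from -1 (shut) to 1 (fully open). A call has 1 to 10 rows; each row is the pose to reach, as a shift and turn from the pose commanded when the call began; what a row does not reach only later rows make up. A row lasts 1/8 s, in which the tool goes at most 62.5 mm and 10.7 degrees, less where a joint would pass 70% of its speed; a pose out of reach is approached as far as the arm can. A call with a gripper value outside its range is refused whole. The fingers move at their own pace and stop on an object; "force" is the grip in N (left out, the last holds). Time passes only in rows, so rows that repeat a pose let the fingers close. It gives the time, the measured TCP pose, the force, the opening and the grip force at its end, in the units of the state.
- monitor.observe(): the state, without advancing time (a new reading comes with each control period).
- optics.capture(name): name is "scene" or "top" or "wrist"; returns a dict with "color" (384x512x3 uint8, red, green, blue), "vertical_fov" (degrees; the focal length in pixels is half the picture's height over the tangent of half this angle, whatever the lens; pixels are square), "cx", "cy" (the principal point, pixels), "camera_from_world" (4x4, takes a point from world to camera coordinates). Camera axes: x right, y down, z forward; pixel columns grow to the right and rows downward; lengths in m; the calibration is good to about 2 mm. A picture is of the moment at which its call begins. There is no depth.
- robot.job_done(): hands the job in; it is judged then, once.
The state is a dict: "time_s": time; "q": joint angles; "dq": joint speeds; "joint_efforts": joint torques, N m; "tool_pos": TCP position; "eef_rot": TCP orientation; "force": force on the tool from outside, world axes, zero at the start; "torque": the same for the moment, N m; "width": finger opening in m; "grasp_force": force on a finger pad.
Only numpy, scipy, OpenCV 4.12 (cv2) and the standard library are available. Lean on these libraries where they do the work, as an engineer would, in place of code of your own. Each camera call takes 0.05 s, during which the arm holds its last target. There are 200 camera calls.

## Task

Take apart the stack of parts from the dismantled instrument and set each one, right way up and flat, in the middle of its own tray: the yellow battery pack in the red tray, the circuit board with its metal shield can in the black tray, both lengthways, the cooling fan in the white tray and the copper heat sink in the green tray. Set the parts down, do not drop them, and leave the flux bottle and the paste jar standing where they are.

Things in the scene. Friction and masses are not known exactly. Their poses are not given: they have to be found in the camera images.
- battery: Yellow six-cell battery pack with a black band near its +x end, the bottom of the stack, lying on the blue mat (the mat's top is 3 mm above the work surface). 132 x 58 x 21 mm, long side along its x, about 0.28 kg. Origin: centre of the underside; z up; may be turned up to 0.4 rad from world x. The circuit board lies on it.
- board: Circuit board with a shield can, lying on the battery: green board 92 x 52 x 2 mm (long side along x) and, centred on it, a bright steel can 80 x 46 x 15 mm, so 17 mm high in all; about 70 g. Grip it across the 46 mm can. Origin: centre of the underside; z up; lengthways on the battery. Fan and heat sink stand side by side on the can.
- fan: Square black cooling fan with a white hub, 40 x 40 x 20 mm, about 30 g, standing on the shield can beside the heat sink (which of them is nearer varies; 3 mm or more between them along the board's x, so grip it across the board's y). Origin: centre of the underside; z up; sides parallel to x and y.
- heatsink: Copper heat sink with upright fins, 28 x 28 x 20 mm, about 40 g, standing on the shield can beside the fan; it may be gripped as a plain block, across the board's y. Origin: centre of the underside; z up; sides parallel to x and y.
- red_tray: Red tray, fixed on the mat: 160 x 92 mm outside (long side along its x), floor 3 mm thick, rim 3 mm thick and 7 mm high (4 mm above its floor). Origin: centre of the underside, on the mat; z up. Turned up to 0.2 rad from world x. For the battery.
- black_tray: Black tray, fixed on the mat: 160 x 92 mm outside (long side along its x), floor 3 mm thick, rim 3 mm thick and 7 mm high (4 mm above its floor). Origin: centre of the underside, on the mat; z up. Turned up to 0.2 rad from world x. For the circuit board.
- white_tray: White tray, fixed on the mat: 160 x 92 mm outside (long side along its x), floor 3 mm thick, rim 3 mm thick and 7 mm high (4 mm above its floor). Origin: centre of the underside, on the mat; z up. Turned up to 0.2 rad from world x. For the fan.
- green_tray: Green tray, fixed on the mat: 160 x 92 mm outside (long side along its x), floor 3 mm thick, rim 3 mm thick and 7 mm high (4 mm above its floor). Origin: centre of the underside, on the mat; z up. Turned up to 0.2 rad from world x. For the heat sink.
- flux_bottle: Bystander: small conical glass flux bottle with a yellow cap, loose on the mat, 38 mm across, 56 mm high. Origin: centre of the underside. Leave it standing.
- paste_jar: Bystander: small round white jar with a teal cap, loose on the mat, 40 mm across, 40 mm high. Origin: centre of the underside. Leave it standing.
Mind the look-alikes: they are no part of the job. Leave any brown look-alike of the black_tray alone.

How it is judged:
By the outcome, as a careful person would: the job done as asked, in the order asked, and still so for the second after the job is handed in, with the robot touching nothing.
It also fails if it takes over 106 s, if anything falls off the work surface, if the arm or the gripper's body presses on something with over 40 N, if the wrist force passes 120 N, or if a joint passes its speed limit or range.

## Working session

There is one attempt and no reset: what is moved stays moved. The work goes in short steps, Python scripts to look and compute and a tool call to move; the robot and the scene stay as the last step left them, time stands still between calls to the robot, and variables do not carry over. Pictures are saved under pics/ and viewed, at most 14 in all, crops included, and the job is handed in when it is done.

Besides the shell and the picture viewer there is one more tool, called after "Emit:" as name(argument=value, ...) on one line, values as JSON. apply_moves: Moves the arm, as the interface text tells. Its arguments: {"type":"object","properties":{"moves":{"type":"array","items":{"type":"object","properties":{"delta_pos":{"type":"array","items":{"type":"number"}},"turn":{"type":"number"},"jaw":{"type":"number"}}}},"force":{"type":"number"}},"required":["moves"]}

```bash
mkdir -p pics; cat > h.py <<'E'
import numpy as np, cv2
from cell import monitor, optics, robot
def cap(n,save=None):
    d=optics.capture(n)
    if save: cv2.imwrite('pics/'+save,d['color'][:,:,::-1])
    return d
def ray(d,u,v,z):
    f=192/np.tan(np.radians(d['vertical_fov'])/2)
    M=np.array(d['camera_from_world']);R=M[:3,:3];t=M[:3,3]
    o=-R.T@t; k=R.T@np.array([(u-d['cx'])/f,(v-d['cy'])/f,1])
    return o+k*(z-o[2])/k[2]
def proj(d,p):
    f=192/np.tan(np.radians(d['vertical_fov'])/2)
    M=np.array(d['camera_from_world']);c=M[:3,:3]@np.array(p)+M[:3,3]
    return np.array([f*c[0]/c[2]+d['cx'],f*c[1]/c[2]+d['cy']])
E
python3 - <<'E'
from h import *
import pickle
a=cap('top');b=cap('scene')
pickle.dump((a,b),open('c.pkl','wb'))
cv2.imwrite('pics/top.png',cv2.resize(a['color'][:,:,::-1],(800,600)))
cv2.imwrite('pics/scene.png',cv2.resize(b['color'][:,:,::-1],(800,600)))
s=monitor.observe();print(s['time_s'],s['tool_pos'],s['eef_rot'],s['width'])
for d in(a,b): print(d['vertical_fov'],d['cx'],d['cy'],np.round(d['camera_from_world'],3))
E
```

```text
0.1 [ 0.18210693 -0.59742257  0.23838732] [[ 9.56550931e-01  2.91564825e-01 -5.19568161e-04]
 [ 2.91565287e-01 -9.56549482e-01  1.66494302e-03]
 [-1.15538366e-05 -1.74409083e-03 -9.99998479e-01]] 0.085292914113009
43.180105848855334 244.31137577249882 201.7542866220959 [[ 0.017 -1.    -0.002  0.122]
 [-0.993 -0.017 -0.121  0.43 ]
 [ 0.121  0.004 -0.993  1.422]
 [ 0.     0.     0.     1.   ]]
49.24594593697235 257.70851028713946 189.3079943685205 [[ 0.631  0.776 -0.02  -0.37 ]
 [ 0.466 -0.399 -0.789 -0.076]
 [-0.62   0.488 -0.614  1.356]
 [ 0.     0.     0.     1.   ]]
```

View pics/top.png

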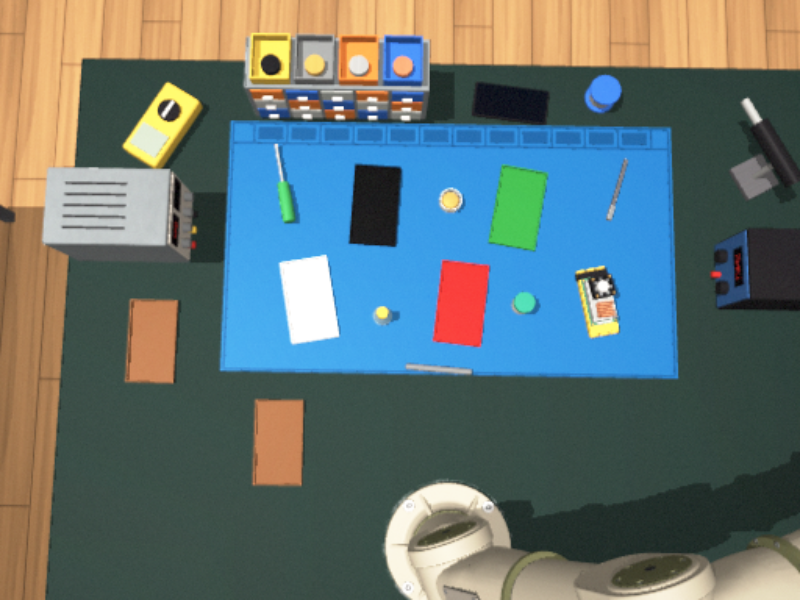

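View pics/scene.png

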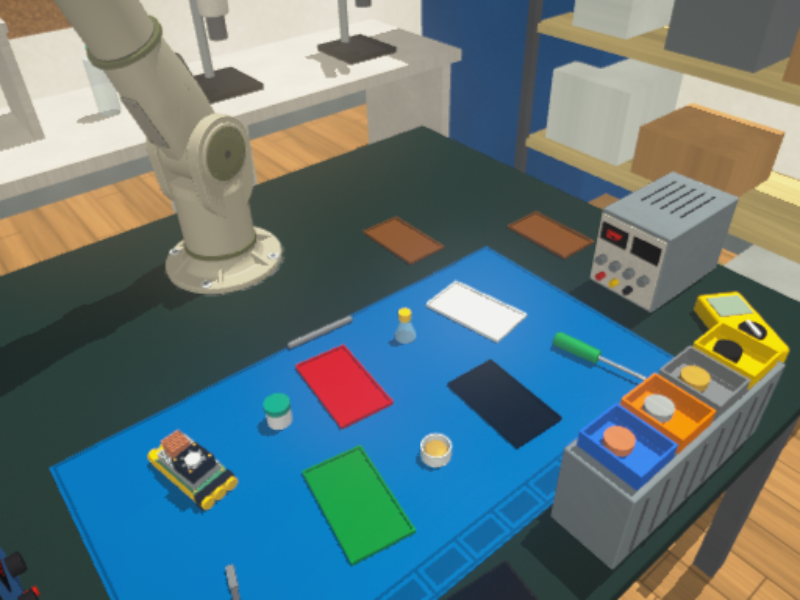

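The top view (800x600) shows the stack at (598,302), with the fan at (602,287) farther from the robot and the heat sink at (606,312) nearer. The trays are black (375,205), green (518,208), white (309,300) and red (461,303). The bottle is at (383,315) and the jar at (524,302).
What could be mistaken for the black tray: brown trays at (152,340) and (278,442), and a dark tablet at (510,102). I choose the black one on the mat.

```bash
python3 - <<'E'
from h import *
import pickle
a,b=pickle.load(open('c.pkl','rb'))
im=a['color'].astype(int);r,g,bl=im[...,0],im[...,1],im[...,2]
M={'red':(r>150)&(g<90)&(bl<90),'green':(g>110)&(r<90)&(bl<110),'white':(im.min(2)>200),'black':(im.max(2)<50)}
seed={'red':(461,303),'green':(518,208),'white':(309,300),'black':(375,205)}
for k,m in M.items():
    n,l,st,c=cv2.connectedComponentsWithStats(m.astype(np.uint8))
    s=seed[k];i=l[int(s[1]*.64),int(s[0]*.64)]
    vs,us=np.nonzero(l==i)
    # rim top z = .010
    P=np.array([ray(a,u,v,.010)[:2] for u,v in zip(us,vs)])
    (cx,cy),(w,h),an=cv2.minAreaRect((P*1000).astype(np.float32))
    if w<h:w,h,an=h,w,an+90
    an=(an+90)%180-90
    print(k,len(us),round(cx),round(cy),'mean',(P.mean(0)*1000).round(),round(w),round(h),'yaw',round(an,1))
for n,p in dict(fan=(602,287,.061),sink=(606,312,.061),bat=(598,302,.024),bottle=(383,315,.05),jar=(524,302,.043)).items():
    print(n,ray(a,p[0]*.64,p[1]*.64,p[2]).round(3))
c=a['color'][160:225,355:410,::-1]
cv2.imwrite('pics/crop.png',cv2.resize(c,None,fx=9,fy=9,interpolation=cv2.INTER_CUBIC))
c=b['color'][265:330,85:160,::-1]
E
```

```text
red 1542 457 -23 mean [456. -23.] 158 90 yaw -6.2
green 1488 648 -134 mean [ 648. -134.] 159 91 yaw -9.8
white 1623 460 271 mean [459. 271.] 162 93 yaw 10.3
black 1432 648 147 mean [648. 147.] 158 88 yaw -3.2
fan [ 0.484 -0.283  0.061]
sink [ 0.437 -0.289  0.061]
bat [ 0.46  -0.285  0.024]
bottle [0.425 0.126 0.05 ]
jar [ 0.455 -0.14   0.043]
```

View pics/crop.png

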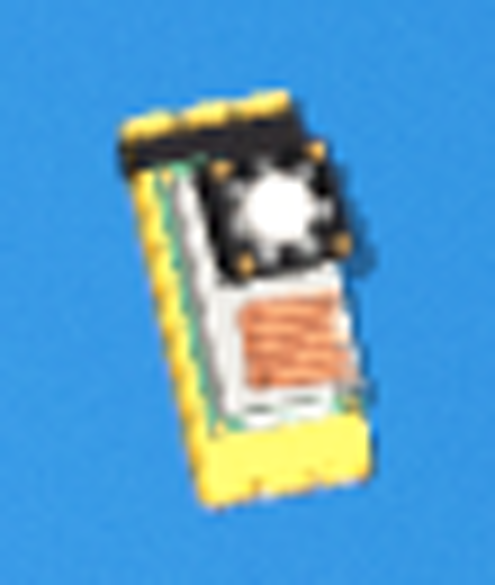

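The crop confirms the stack: fan (280,207), sink (293,340), black band at the far (+x) end, and a yaw of about +13°. The tray sizes match the given ones, so I'll go above the stack.

Emit:
apply_moves(moves=[{"delta_pos":[0.035,0.04,0],"turn":0,"jaw":0.4},{"delta_pos":[0.075,0.088,-0.01],"turn":0,"jaw":0.4},{"delta_pos":[0.115,0.135,-0.02],"turn":-2,"jaw":0.4},{"delta_pos":[0.155,0.18,-0.03],"turn":-4,"jaw":0.4},{"delta_pos":[0.195,0.227,-0.04],"turn":-4,"jaw":0.4},{"delta_pos":[0.235,0.273,-0.04],"turn":-4,"jaw":0.4},{"delta_pos":[0.268,0.311,-0.04],"turn":-4,"jaw":0.4},{"delta_pos":[0.268,0.311,-0.04],"turn":-4,"jaw":0.4},{"delta_pos":[0.268,0.311,-0.04],"turn":-4,"jaw":0.4}])

```text
time_s: 1.23
tool_pos: [0.4497, -0.2872, 0.1989]
eef_rot: [[0.975, 0.224, -0.001], [0.224, -0.975, -0.0], [-0.001, -0.0, -1.0]]
force: [0.1, -1.2, 0.8]
width: 0.0598
grasp_force: 0.0
```

```bash
python3 - <<'E'
from h import *
import pickle
d=cap('wrist')
pickle.dump(d,open('w.pkl','wb'))
cv2.imwrite('pics/w1.png',cv2.resize(d['color'][:,:,::-1],(768,576),interpolation=cv2.INTER_CUBIC))
s=monitor.observe();print(s['time_s'],s['tool_pos'],s['eef_rot'],s['width'])
M=np.array(d['camera_from_world']);T=np.eye(4);T[:3,:3]=s['eef_rot'];T[:3,3]=s['tool_pos']
print(d['vertical_fov'],d['cx'],d['cy'],np.round(M@T,3))
E
```

```text
1.275 [ 0.44926836 -0.28793491  0.1989627 ] [[ 9.74943209e-01  2.22452032e-01 -9.12475988e-04]
 [ 2.22452010e-01 -9.74943633e-01 -1.27202960e-04]
 [-9.17909212e-04 -7.89664559e-05 -9.99999576e-01]] 0.05960878818615435
63.556171413739825 258.6231422816419 183.27297861650786 [[ 0.002  1.    -0.001  0.001]
 [-0.96   0.002 -0.28   0.03 ]
 [-0.28   0.002  0.96   0.15 ]
 [ 0.     0.     0.     1.   ]]
```

View pics/w1.png

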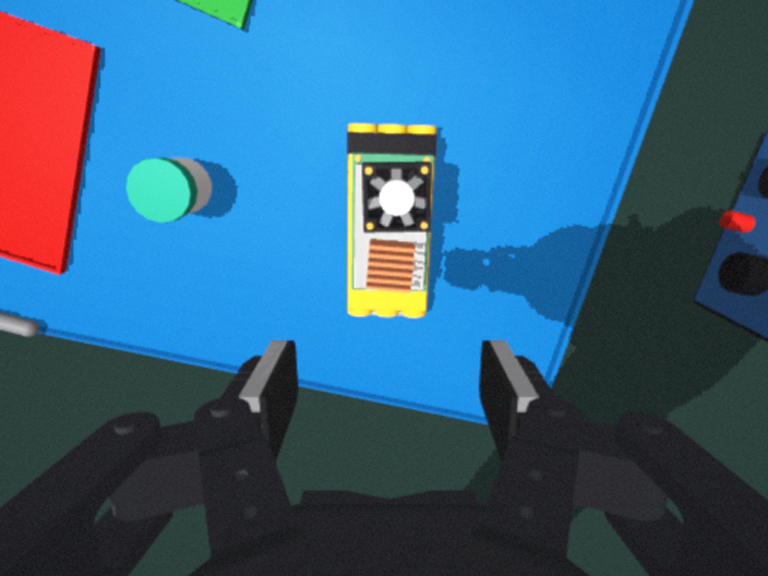

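The wrist view (768x576) shows the fan hub at (397,198), the sink centre at about (391,265), the battery running from (348,125) to (437,315), and the pad tips at (295,341) and (482,341). From those, the tips are about 1 mm ahead of the TCP at 60 mm opening.

```bash
python3 - <<'E'
from h import *
import pickle
d=pickle.load(open('w.pkl','rb'))
def q(l,z): 
    P=np.array([ray(d,u/1.5,v/1.5,z)[:2] for u,v in l]);return P
def rep(n,l,z):
    P=q(l,z);e=[np.linalg.norm(P[i]-P[i-1]).round(3) for i in range(4)]
    dx=P[1]-P[2]+P[0]-P[3]; print(n,P.mean(0).round(4),e,'yaw',np.degrees(np.arctan2(dx[1],dx[0])).round(1))
rep('fan',[(362,163),(431,163),(432,232),(364,233)],.061)
print('hub',q([(397,198)],.061))
rep('sink',[(371,240),(416,240),(413,291),(366,291)],.061)
rep('bat',[(347,134),(437,134),(428,308),(347,308)],.02)
im=cv2.resize(d['color'][:,:,::-1],None,fx=1.5,fy=1.5)
cv2.imwrite('pics/w1c.png',cv2.resize(im[110:330,320:470],None,fx=2.7,fy=2.7,interpolation=cv2.INTER_CUBIC))
E
```

```text
fan [ 0.4869 -0.284 ] [np.float64(0.041), np.float64(0.039), np.float64(0.04), np.float64(0.041)] yaw 14.5
hub [[ 0.48718189 -0.28382214]]
sink [ 0.4464 -0.29  ] [np.float64(0.032), np.float64(0.027), np.float64(0.032), np.float64(0.029)] yaw 8.8
bat [ 0.4631 -0.2852] [np.float64(0.12), np.float64(0.058), np.float64(0.12), np.float64(0.058)] yaw 11.6
```

View pics/w1c.png

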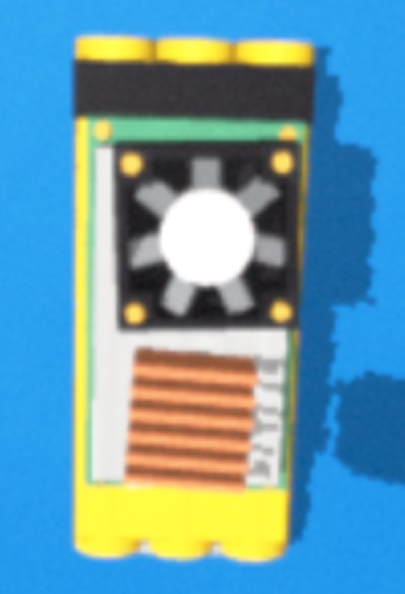

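Emit:
apply_moves(moves=[{"delta_pos":[0.037,0.003,-0.03],"turn":0.5,"jaw":0.4},{"delta_pos":[0.037,0.003,-0.08],"turn":0.5,"jaw":0.4},{"delta_pos":[0.037,0.003,-0.125],"turn":0.5,"jaw":0.4},{"delta_pos":[0.037,0.003,-0.148],"turn":0.5,"jaw":0.4},{"delta_pos":[0.037,0.003,-0.148],"turn":0.5,"jaw":0.4},{"delta_pos":[0.037,0.003,-0.148],"turn":0.5,"jaw":-0.2},{"delta_pos":[0.037,0.003,-0.148],"turn":0.5,"jaw":-0.5},{"delta_pos":[0.037,0.003,-0.148],"turn":0.5,"jaw":-0.5},{"delta_pos":[0.037,0.003,-0.148],"turn":0.5,"jaw":-0.5}], force=20)

```text
time_s: 2.4
tool_pos: [0.488, -0.2846, 0.0528]
eef_rot: [[0.973, 0.232, 0.002], [0.232, -0.973, -0.002], [0.002, 0.002, -1.0]]
force: [-2.2, -0.5, 7.1]
width: 0.0399
grasp_force: 21.7
```

Emit:
apply_moves(moves=[{"delta_pos":[0,0,0.01],"turn":0,"jaw":-0.5},{"delta_pos":[0,0,0.05],"turn":0,"jaw":-0.5},{"delta_pos":[0,0.03,0.09],"turn":0,"jaw":-0.5},{"delta_pos":[0,0.085,0.1],"turn":-1,"jaw":-0.5},{"delta_pos":[0,0.145,0.1],"turn":-2,"jaw":-0.5},{"delta_pos":[-0.005,0.205,0.1],"turn":-3,"jaw":-0.5},{"delta_pos":[-0.005,0.265,0.1],"turn":-3,"jaw":-0.5},{"delta_pos":[-0.01,0.325,0.1],"turn":-3,"jaw":-0.5},{"delta_pos":[-0.02,0.385,0.1],"turn":-3,"jaw":-0.5},{"delta_pos":[-0.027,0.44,0.1],"turn":-3,"jaw":-0.5}])

```text
time_s: 3.65
tool_pos: [0.4595, 0.1584, 0.1521]
eef_rot: [[0.983, 0.182, 0.001], [0.182, -0.983, -0.0], [0.001, 0.0, -1.0]]
force: [1.6, 0.4, -0.4]
width: 0.0397
grasp_force: 20.9
```

Emit:
apply_moves(moves=[{"delta_pos":[0,0.055,0],"turn":0,"jaw":-0.5},{"delta_pos":[0,0.1,0],"turn":0,"jaw":-0.5},{"delta_pos":[0,0.115,0],"turn":0,"jaw":-0.5},{"delta_pos":[0,0.115,0],"turn":0,"jaw":-0.5},{"delta_pos":[0,0.115,0],"turn":0,"jaw":-0.5}])

```text
time_s: 4.28
tool_pos: [0.4607, 0.2693, 0.1512]
eef_rot: [[0.984, 0.179, 0.0], [0.179, -0.984, -0.001], [-0.0, 0.001, -1.0]]
force: [-0.1, 0.2, -0.1]
width: 0.0392
grasp_force: 20.9
```

```bash
python3 - <<'E'
from h import *
import pickle
d=cap('wrist');pickle.dump(d,open('w2.pkl','wb'))
cv2.imwrite('pics/w2.png',cv2.resize(d['color'][:,:,::-1],(768,576),interpolation=cv2.INTER_CUBIC))
s=monitor.observe();print(s['time_s'],s['tool_pos'],s['force'],s['width'])
E
```

```text
4.325 [0.46081334 0.26916432 0.15125817] [ 0.17476552  0.0632724  -0.67364275] 0.03965262807978692
```

View pics/w2.png

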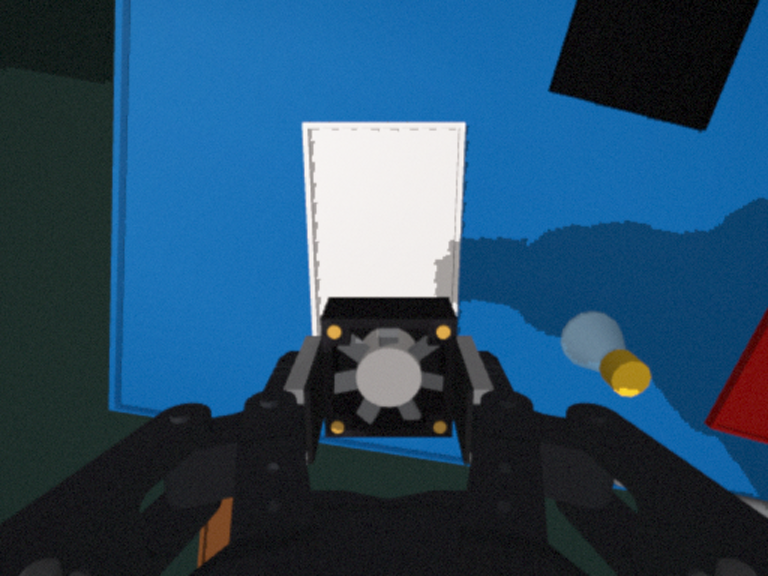

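The fan is held level (hub at 388,378). The white tray's far corners are at (303,122) and (466,122). I'll check the tray centre from these.

```bash
python3 - <<'E'
from h import *
import pickle
d=pickle.load(open('w2.pkl','rb'))
P=np.array([ray(d,u/1.5,v/1.5,.010)[:2] for u,v in [(303,122),(466,122),(314,335),(459,310)]])
print(P.round(4), np.linalg.norm(P[0]-P[1]))
e=P[0]-P[1]; ang=np.arctan2(e[1],e[0])-np.pi/2
print(np.degrees(ang),(P[:2].mean(0)-.08*np.array([np.cos(ang),np.sin(ang)])).round(4))
# fan hub height
print(ray(d,388/1.5,378/1.5,.151+.009))
E
```

```text
[[0.5305 0.3308]
 [0.5471 0.2401]
 [0.4023 0.307 ]
 [0.4358 0.2188]] 0.09222690715116938
10.364237413613862 [0.4601 0.2711]
[0.4614586  0.26971773 0.16      ]
```

Emit:
apply_moves(moves=[{"delta_pos":[-0.001,0.001,-0.055],"turn":0,"jaw":-0.5},{"delta_pos":[-0.001,0.001,-0.105],"turn":0,"jaw":-0.5},{"delta_pos":[-0.001,0.001,-0.125],"turn":0,"jaw":-0.5},{"delta_pos":[-0.001,0.001,-0.13],"turn":0,"jaw":-0.5},{"delta_pos":[-0.001,0.001,-0.132],"turn":0,"jaw":-0.5},{"delta_pos":[-0.001,0.001,-0.133],"turn":0,"jaw":-0.5},{"delta_pos":[-0.001,0.001,-0.133],"turn":0,"jaw":-0.5}])

```text
time_s: 5.2
tool_pos: [0.4598, 0.2724, 0.0192]
eef_rot: [[0.983, 0.181, 0.002], [0.181, -0.983, 0.001], [0.002, -0.0, -1.0]]
force: [-0.4, -0.3, 0.1]
width: 0.0394
grasp_force: 20.9
```

Emit:
apply_moves(moves=[{"delta_pos":[0,0,-0.001],"turn":0,"jaw":-0.5},{"delta_pos":[0,0,-0.0015],"turn":0,"jaw":-0.5},{"delta_pos":[0,0,-0.0015],"turn":0,"jaw":-0.5}])

```text
time_s: 5.58
tool_pos: [0.4596, 0.2724, 0.0178]
eef_rot: [[0.983, 0.181, 0.001], [0.181, -0.983, 0.0], [0.001, 0.0, -1.0]]
force: [-1.8, -2.2, 8.2]
width: 0.0394
grasp_force: 21.9
```

Emit:
apply_moves(moves=[{"delta_pos":[0,0,0.0005],"turn":0,"jaw":0.2},{"delta_pos":[0,0,0.001],"turn":0,"jaw":0.3},{"delta_pos":[0,0,0.02],"turn":0,"jaw":0.3},{"delta_pos":[0,0,0.07],"turn":0,"jaw":0.3},{"delta_pos":[0,-0.02,0.12],"turn":0,"jaw":0.3},{"delta_pos":[0,-0.08,0.13],"turn":1,"jaw":0.3},{"delta_pos":[0,-0.14,0.13],"turn":2,"jaw":0.3},{"delta_pos":[0.005,-0.2,0.13],"turn":2,"jaw":0.3},{"delta_pos":[0.005,-0.26,0.13],"turn":2,"jaw":0.3},{"delta_pos":[0.005,-0.32,0.13],"turn":2,"jaw":0.3}])

```text
time_s: 6.82
tool_pos: [0.4643, -0.0495, 0.1484]
eef_rot: [[0.976, 0.216, 0.002], [0.216, -0.976, -0.0], [0.002, 0.001, -1.0]]
force: [1.6, 1.0, -0.4]
width: 0.0556
grasp_force: 0.0
```

Emit:
apply_moves(moves=[{"delta_pos":[-0.005,-0.06,0],"turn":0,"jaw":0.3},{"delta_pos":[-0.01,-0.12,0],"turn":0,"jaw":0.3},{"delta_pos":[-0.015,-0.18,0],"turn":0,"jaw":0.1},{"delta_pos":[-0.02,-0.235,0],"turn":0,"jaw":0.1},{"delta_pos":[-0.02,-0.242,0],"turn":0,"jaw":0.1},{"delta_pos":[-0.02,-0.242,0],"turn":0,"jaw":0.1}])

```text
time_s: 7.58
tool_pos: [0.4445, -0.2897, 0.1475]
eef_rot: [[0.977, 0.215, 0.001], [0.215, -0.977, 0.0], [0.001, -0.0, -1.0]]
force: [0.5, -0.3, -0.5]
width: 0.0467
grasp_force: 0.0
```

```bash
python3 - <<'E'
from h import *
import pickle
d=cap('wrist');pickle.dump(d,open('w3.pkl','wb'))
cv2.imwrite('pics/w3.png',cv2.resize(d['color'][:,:,::-1],(768,576),interpolation=cv2.INTER_CUBIC))
s=monitor.observe();print(s['time_s'],s['tool_pos'],s['force'],s['width'])
E
```

```text
7.625 [ 0.44481365 -0.28853139  0.14739519] [-0.29186568  0.7174851   0.4827865 ] 0.04705123411244336
```

View pics/w3.png

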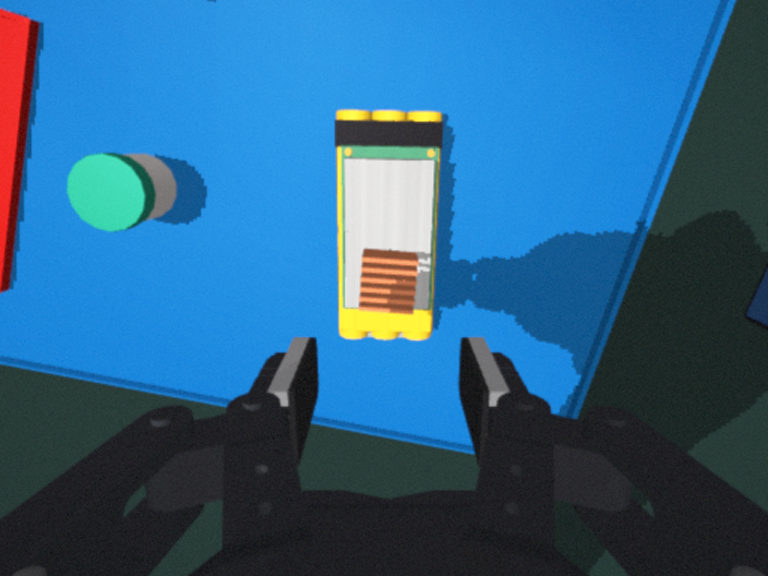

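Fan removed cleanly. The sink spans (358–417, 249–312), the board's far edge lies at (341–439, 147), and the battery runs from row 110 to row 339.

```bash
cat >> h.py <<'E'
def q(d,l,z): return np.array([ray(d,u/1.5,v/1.5,z)[:2] for u,v in l])
E
python3 - <<'E'
from h import *
import pickle
d=pickle.load(open('w3.pkl','rb'))
a=np.radians(12.4);ax=np.array([np.cos(a),np.sin(a)]);ay=np.array([-ax[1],ax[0]])
def rep(n,P): print(n,P.round(4).tolist())
s=q(d,[(358,312),(414,312),(364,250),(417,251)],.061);rep('sink',s)
print('sink c',(s[:2].mean(0)+.014*ax).round(4))
b=q(d,[(341,147),(439,147)],.026);e=b[0]-b[1];an=np.arctan2(e[1],e[0])-np.pi/2
rep('board',b);print(np.degrees(an),np.linalg.norm(e),(b.mean(0)-.046*ax).round(4))
c=q(d,[(343,158),(436,158),(433,308),(345,308)],.041);rep('can',c);print('can c',c.mean(0),np.linalg.norm(c[0]-c[1]),np.linalg.norm(c[1]-c[2]))
t=q(d,[(335,121),(443,121)],.024);e=t[0]-t[1];print('bat',np.degrees(np.arctan2(e[1],e[0])-np.pi/2),np.linalg.norm(e))
t=q(d,[(389,110),(386,339)],.0135);print('ends',t,np.linalg.norm(t[0]-t[1]),t.mean(0))
E
```

```text
sink [[0.4275, -0.2776], [0.4336, -0.3055], [0.4598, -0.274], [0.4649, -0.2995]]
sink c [ 0.4442 -0.2885]
board [[0.504, -0.2507], [0.5153, -0.3018]]
12.444466799676015 0.052266060846888805 [ 0.4647 -0.2861]
can [[0.4995, -0.2541], [0.5096, -0.3], [0.431, -0.318], [0.4205, -0.2704]]
can c [ 0.465152   -0.28561734] 0.04700547392041551 0.0806407625380318
bat 12.447406378803361 0.057185430274724
ends [[ 0.52841784 -0.27157083]
 [ 0.39518897 -0.29912953]] 0.13604930504731821 [ 0.4618034  -0.28535018]
```

Emit:
apply_moves(moves=[{"delta_pos":[0,0.001,-0.04],"turn":0,"jaw":0.1},{"delta_pos":[0,0.001,-0.08],"turn":0,"jaw":0.1},{"delta_pos":[0,0.001,-0.093],"turn":0,"jaw":0.1},{"delta_pos":[0,0.001,-0.093],"turn":0,"jaw":0.1},{"delta_pos":[0,0.001,-0.093],"turn":0,"jaw":-0.3},{"delta_pos":[0,0.001,-0.093],"turn":0,"jaw":-0.7},{"delta_pos":[0,0.001,-0.093],"turn":0,"jaw":-0.7},{"delta_pos":[0,0.001,-0.093],"turn":0,"jaw":-0.7}], force=20)

```text
time_s: 8.62
tool_pos: [0.4455, -0.2892, 0.0557]
eef_rot: [[0.976, 0.216, 0.003], [0.216, -0.976, -0.001], [0.003, 0.002, -1.0]]
force: [0.4, 1.7, 7.4]
width: 0.0276
grasp_force: 19.2
```

Emit:
apply_moves(moves=[{"delta_pos":[0,0,0.01],"turn":0,"jaw":-0.7},{"delta_pos":[0,0,0.05],"turn":0,"jaw":-0.7},{"delta_pos":[0.02,0.015,0.09],"turn":-3,"jaw":-0.7},{"delta_pos":[0.06,0.045,0.1],"turn":-8,"jaw":-0.7},{"delta_pos":[0.1,0.075,0.1],"turn":-13,"jaw":-0.7},{"delta_pos":[0.145,0.11,0.1],"turn":-18,"jaw":-0.7},{"delta_pos":[0.185,0.14,0.1],"turn":-22,"jaw":-0.7},{"delta_pos":[0.204,0.155,0.1],"turn":-22,"jaw":-0.7},{"delta_pos":[0.204,0.155,0.1],"turn":-22,"jaw":-0.7},{"delta_pos":[0.204,0.155,0.1],"turn":-22,"jaw":-0.7}])

```text
time_s: 9.88
tool_pos: [0.6477, -0.135, 0.1541]
eef_rot: [[0.986, -0.167, -0.0], [-0.167, -0.986, -0.001], [-0.0, 0.001, -1.0]]
force: [-1.2, -0.2, 0.2]
width: 0.0279
grasp_force: 19.2
```

```bash
python3 - <<'E'
from h import *
import pickle
d=cap('wrist');pickle.dump(d,open('w4.pkl','wb'))
cv2.imwrite('pics/w4.png',cv2.resize(d['color'][:,:,::-1],(768,576),interpolation=cv2.INTER_CUBIC))
s=monitor.observe();print(s['time_s'],s['tool_pos'],s['force'],s['width'])
E
```

```text
9.925 [ 0.64749171 -0.13545337  0.15415555] [-0.55765836  0.12027067 -0.15566195] 0.028252894892033382
```

View pics/w4.png

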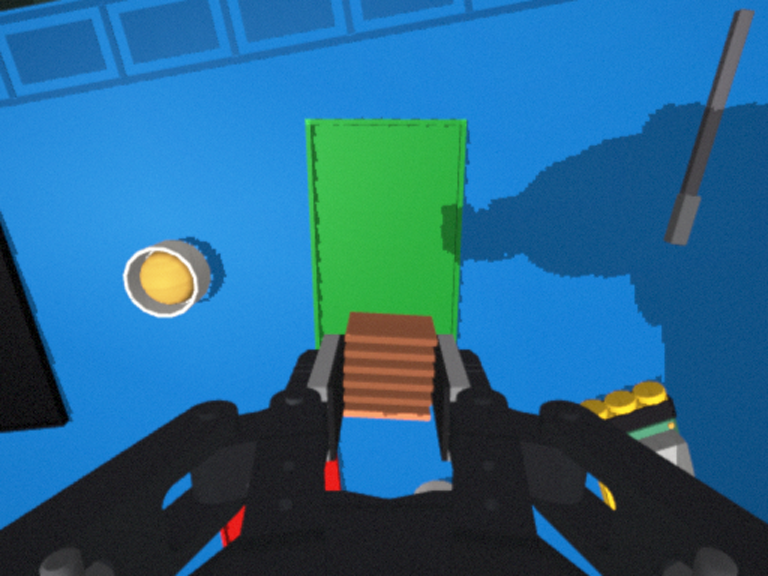

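The sink is held level (345–435, 315–418). The green tray's far corners are at (306,120) and (466,120), aligned with the gripper.

```bash
cat >> h.py <<'E'
def tray(d,l):
    P=q(d,l,.010);e=P[0]-P[1];an=np.arctan2(e[1],e[0])-np.pi/2
    print('w',np.linalg.norm(e).round(4),'yaw',np.degrees(an).round(2),'c',(P.mean(0)-.08*np.array([np.cos(an),np.sin(an)])).round(4))
E
python3 - <<'E'
from h import *
import pickle
d=pickle.load(open('w4.pkl','rb'))
tray(d,[(306,120),(466,120)])
P=q(d,[(345,343),(434,343),(430,418),(344,416)],.161);print(P.mean(0),np.linalg.norm(P[0]-P[1]),np.linalg.norm(P[1]-P[2]))
E
```

```text
w 0.0914 yaw -9.57 c [ 0.6487 -0.1344]
[ 0.64639401 -0.13478587] 0.026795217017200484 0.02585033028776159
```

Emit:
apply_moves(moves=[{"delta_pos":[0.001,0,-0.055],"turn":0,"jaw":-0.7},{"delta_pos":[0.001,0,-0.105],"turn":0,"jaw":-0.7},{"delta_pos":[0.001,0,-0.127],"turn":0,"jaw":-0.7},{"delta_pos":[0.001,0,-0.131],"turn":0,"jaw":-0.7},{"delta_pos":[0.001,0,-0.133],"turn":0,"jaw":-0.7},{"delta_pos":[0.001,0,-0.134],"turn":0,"jaw":-0.7},{"delta_pos":[0.001,0,-0.134],"turn":0,"jaw":-0.7}])

```text
time_s: 10.8
tool_pos: [0.6498, -0.134, 0.0208]
eef_rot: [[0.986, -0.166, 0.002], [-0.166, -0.986, -0.0], [0.002, -0.0, -1.0]]
force: [0.2, -0.1, -0.1]
width: 0.0282
grasp_force: 19.2
```

Emit:
apply_moves(moves=[{"delta_pos":[0,0,-0.001],"turn":0,"jaw":-0.7},{"delta_pos":[0,0,-0.0015],"turn":0,"jaw":-0.7}])

```text
time_s: 11.05
tool_pos: [0.65, -0.134, 0.0206]
eef_rot: [[0.986, -0.166, 0.002], [-0.166, -0.986, -0.001], [0.002, 0.0, -1.0]]
force: [-5.8, 1.1, 13.5]
width: 0.028
grasp_force: 19.3
```

Emit:
apply_moves(moves=[{"delta_pos":[0,0,0.0005],"turn":0,"jaw":-0.1},{"delta_pos":[0,0,0.001],"turn":0,"jaw":0},{"delta_pos":[0,0,0.02],"turn":0,"jaw":0.2},{"delta_pos":[0,0,0.07],"turn":0,"jaw":0.4},{"delta_pos":[-0.03,-0.025,0.11],"turn":5,"jaw":0.4},{"delta_pos":[-0.07,-0.058,0.12],"turn":10,"jaw":0.4},{"delta_pos":[-0.11,-0.09,0.12],"turn":15,"jaw":0.4},{"delta_pos":[-0.15,-0.124,0.12],"turn":20,"jaw":0.4},{"delta_pos":[-0.184,-0.152,0.12],"turn":22,"jaw":0.4},{"delta_pos":[-0.184,-0.152,0.12],"turn":22,"jaw":0.4}])

```text
time_s: 12.3
tool_pos: [0.4623, -0.2897, 0.1397]
eef_rot: [[0.978, 0.209, -0.0], [0.209, -0.978, -0.002], [-0.001, 0.002, -1.0]]
force: [0.2, 0.8, -0.3]
width: 0.0598
grasp_force: 0.0
```

Emit:
apply_moves(moves=[{"delta_pos":[0,0,-0.03],"turn":0,"jaw":0.4},{"delta_pos":[0,0,-0.07],"turn":0,"jaw":0.4},{"delta_pos":[0,0,-0.095],"turn":0,"jaw":0.4},{"delta_pos":[0,0,-0.102],"turn":0,"jaw":0.4},{"delta_pos":[0,0,-0.102],"turn":0,"jaw":0.4}])

```text
time_s: 12.92
tool_pos: [0.466, -0.2855, 0.037]
eef_rot: [[0.976, 0.216, 0.001], [0.216, -0.976, 0.0], [0.001, 0.0, -1.0]]
force: [-0.6, -0.4, 0.1]
width: 0.06
grasp_force: 0.0
```

Emit:
apply_moves(moves=[{"delta_pos":[-0.001,-0.0005,-0.002],"turn":0,"jaw":0.2},{"delta_pos":[-0.001,-0.0005,-0.002],"turn":0,"jaw":-0.1},{"delta_pos":[-0.001,-0.0005,-0.002],"turn":0,"jaw":-0.3},{"delta_pos":[-0.001,-0.0005,-0.002],"turn":0,"jaw":-0.3},{"delta_pos":[-0.001,-0.0005,-0.002],"turn":0,"jaw":-0.3}], force=25)

```text
time_s: 13.55
tool_pos: [0.465, -0.2868, 0.0355]
eef_rot: [[0.977, 0.215, 0.002], [0.215, -0.977, -0.001], [0.002, 0.001, -1.0]]
force: [-1.1, 0.4, 6.7]
width: 0.0455
grasp_force: 26.6
```

Emit:
apply_moves(moves=[{"delta_pos":[0,0,0.005],"turn":0,"jaw":-0.3},{"delta_pos":[0,0,0.03],"turn":0,"jaw":-0.3},{"delta_pos":[0,0,0.08],"turn":0,"jaw":-0.3},{"delta_pos":[0.015,0.035,0.11],"turn":-2,"jaw":-0.3},{"delta_pos":[0.035,0.085,0.115],"turn":-4,"jaw":-0.3},{"delta_pos":[0.058,0.137,0.115],"turn":-6,"jaw":-0.3},{"delta_pos":[0.08,0.19,0.115],"turn":-8,"jaw":-0.3},{"delta_pos":[0.103,0.243,0.115],"turn":-10,"jaw":-0.3},{"delta_pos":[0.125,0.295,0.115],"turn":-12,"jaw":-0.3},{"delta_pos":[0.148,0.348,0.115],"turn":-14,"jaw":-0.3}])

```text
time_s: 14.8
tool_pos: [0.6126, 0.0629, 0.1494]
eef_rot: [[1.0, -0.029, -0.0], [-0.029, -1.0, -0.0], [-0.0, 0.0, -1.0]]
force: [1.5, 0.1, -0.4]
width: 0.0454
grasp_force: 26.0
```

Emit:
apply_moves(moves=[{"delta_pos":[0.022,0.05,0],"turn":-1.6,"jaw":-0.3},{"delta_pos":[0.035,0.083,0],"turn":-1.6,"jaw":-0.3},{"delta_pos":[0.036,0.0855,0],"turn":-1.6,"jaw":-0.3},{"delta_pos":[0.036,0.0855,0],"turn":-1.6,"jaw":-0.3}])

```text
time_s: 15.3
tool_pos: [0.648, 0.1466, 0.149]
eef_rot: [[0.998, -0.055, -0.001], [-0.055, -0.998, -0.001], [-0.001, 0.001, -1.0]]
force: [0.0, -0.3, -1.1]
width: 0.0449
grasp_force: 26.0
```

```bash
python3 - <<'E'
from h import *
import pickle
d=cap('wrist');pickle.dump(d,open('w5.pkl','wb'))
cv2.imwrite('pics/w5.png',cv2.resize(d['color'][:,:,::-1],(768,576),interpolation=cv2.INTER_CUBIC))
s=monitor.observe();print(s['time_s'],s['tool_pos'],s['force'],s['width'])
E
```

```text
15.35 [0.64814734 0.14555637 0.14908675] [ 0.85271624  0.21671934 -1.18196936] 0.04535315913642018
```

View pics/w5.png

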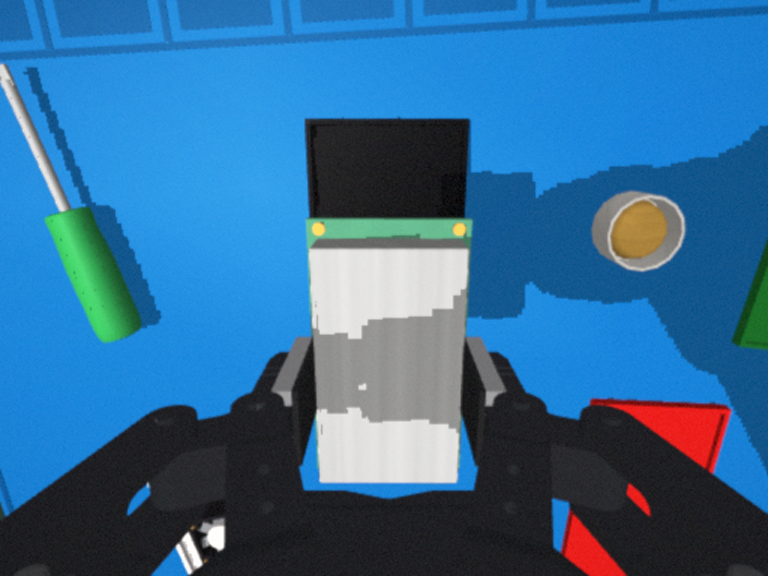

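The board is held level. Its far edge is at (306–471, 219), and the black tray's far corners are at (306,120) and (470,120).

```bash
python3 - <<'E'
from h import *
import pickle
d=pickle.load(open('w5.pkl','rb'))
tray(d,[(306,120),(470,120)])
P=q(d,[(309,249),(469,249),(458,483),(320,483)],.1545);print(P.mean(0),np.linalg.norm(P[0]-P[1]),np.linalg.norm(P[1]-P[2]))
e=P[0]-P[3]+P[1]-P[2];print(np.degrees(np.arctan2(e[1],e[0])))
E
```

```text
w 0.0919 yaw -3.12 c [0.6486 0.1463]
[0.64796806 0.1463746 ] 0.045845612719321686 0.08040945280510403
-3.087203858333157
```

Emit:
apply_moves(moves=[{"delta_pos":[0.0005,0,-0.055],"turn":0,"jaw":-0.3},{"delta_pos":[0.0005,0,-0.105],"turn":0,"jaw":-0.3},{"delta_pos":[0.0005,0,-0.125],"turn":0,"jaw":-0.3},{"delta_pos":[0.0005,0,-0.13],"turn":0,"jaw":-0.3},{"delta_pos":[0.0005,0,-0.132],"turn":0,"jaw":-0.3},{"delta_pos":[0.0005,0,-0.132],"turn":0,"jaw":-0.3}])

```text
time_s: 16.1
tool_pos: [0.65, 0.1475, 0.0193]
eef_rot: [[0.998, -0.055, 0.003], [-0.055, -0.998, 0.001], [0.003, -0.001, -1.0]]
force: [1.1, 0.5, -0.1]
width: 0.0453
grasp_force: 26.0
```

Emit:
apply_moves(moves=[{"delta_pos":[0,0,-0.0005],"turn":0,"jaw":-0.3},{"delta_pos":[0,0,-0.001],"turn":0,"jaw":-0.3}])

```text
time_s: 16.35
tool_pos: [0.6493, 0.1474, 0.0176]
eef_rot: [[0.998, -0.055, 0.002], [-0.055, -0.998, 0.0], [0.002, -0.0, -1.0]]
force: [-3.2, -0.8, 8.0]
width: 0.0456
grasp_force: 26.9
```

Emit:
apply_moves(moves=[{"delta_pos":[0,0,0.0005],"turn":0,"jaw":0.2},{"delta_pos":[0,0,0.001],"turn":0,"jaw":0.3},{"delta_pos":[0,0,0.02],"turn":0,"jaw":0.3},{"delta_pos":[0,0,0.07],"turn":0,"jaw":0.6},{"delta_pos":[-0.015,-0.035,0.12],"turn":2,"jaw":0.8},{"delta_pos":[-0.035,-0.085,0.13],"turn":4,"jaw":0.8},{"delta_pos":[-0.058,-0.137,0.13],"turn":6,"jaw":0.8},{"delta_pos":[-0.08,-0.19,0.13],"turn":8,"jaw":0.8},{"delta_pos":[-0.103,-0.243,0.13],"turn":10,"jaw":0.8},{"delta_pos":[-0.125,-0.295,0.13],"turn":12,"jaw":0.8}])

```text
time_s: 17.6
tool_pos: [0.5232, -0.1495, 0.148]
eef_rot: [[0.988, 0.155, 0.002], [0.155, -0.988, -0.001], [0.002, 0.001, -1.0]]
force: [1.2, -0.4, -0.6]
width: 0.0771
grasp_force: 0.0
```

Emit:
apply_moves(moves=[{"delta_pos":[-0.022,-0.053,0],"turn":2,"jaw":0.8},{"delta_pos":[-0.045,-0.105,0],"turn":3.6,"jaw":0.8},{"delta_pos":[-0.0615,-0.137,0],"turn":3.6,"jaw":0.8},{"delta_pos":[-0.0615,-0.137,0],"turn":3.6,"jaw":0.8},{"delta_pos":[-0.0615,-0.137,0],"turn":3.6,"jaw":0.8}])

```text
time_s: 18.23
tool_pos: [0.463, -0.2841, 0.1473]
eef_rot: [[0.976, 0.216, 0.001], [0.216, -0.976, 0.0], [0.001, 0.0, -1.0]]
force: [-0.9, 0.7, 0.4]
width: 0.0765
grasp_force: 0.0
```

```bash
python3 - <<'E'
from h import *
import pickle
d=cap('wrist');pickle.dump(d,open('w6.pkl','wb'))
cv2.imwrite('pics/w6.png',cv2.resize(d['color'][:,:,::-1],(768,576),interpolation=cv2.INTER_CUBIC))
s=monitor.observe();print(s['time_s'],s['tool_pos'],s['force'],s['width'])
E
```

```text
18.275 [ 0.46324145 -0.2834732   0.14707913] [ 0.4528287  -0.62269428  0.61721697] 0.0771176974233096
```

View pics/w6.png

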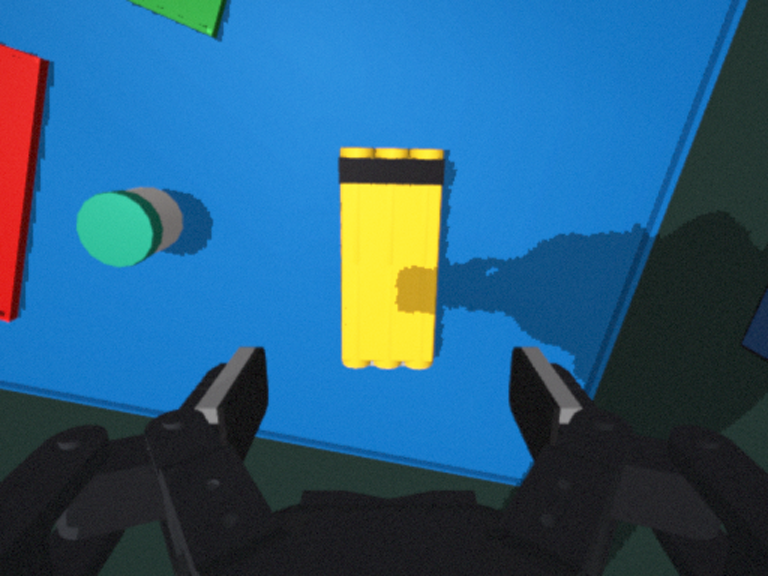

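The battery is bare, spanning (340–444, 148–369), and the fingers straddle it.

```bash
python3 - <<'E'
from h import *
import pickle
d=pickle.load(open('w6.pkl','rb'))
t=q(d,[(391,149),(388,369)],.0135);print('ends',t.round(4),np.linalg.norm(t[0]-t[1]),t.mean(0))
P=q(d,[(340,158),(444,158),(434,360),(342,360)],.022);print(P.round(4),np.linalg.norm(P[0]-P[1]),np.linalg.norm(P[3]-P[2]),P.mean(0))
e=P[0]-P[1];print(np.degrees(np.arctan2(e[1],e[0]))-90)
E
```

```text
ends [[ 0.5271 -0.2715]
 [ 0.3938 -0.2993]] 0.1361889673234462 [ 0.46043677 -0.28540144]
[[ 0.5166 -0.2453]
 [ 0.5289 -0.3006]
 [ 0.4103 -0.3248]
 [ 0.398  -0.2693]] 0.05664390095996037 0.056788750540844125 [ 0.46342845 -0.28498334]
12.520485097446695
```

Emit:
apply_moves(moves=[{"delta_pos":[0,0,-0.05],"turn":0,"jaw":0.8},{"delta_pos":[0,0,-0.1],"turn":0,"jaw":0.8},{"delta_pos":[0,0,-0.127],"turn":0,"jaw":0.8},{"delta_pos":[0,0,-0.1335],"turn":0,"jaw":0.8},{"delta_pos":[0,0,-0.1335],"turn":0,"jaw":0.7},{"delta_pos":[0,0,-0.1335],"turn":0,"jaw":0.4},{"delta_pos":[0,0,-0.1335],"turn":0,"jaw":0.1},{"delta_pos":[0,0,-0.1335],"turn":0,"jaw":0.1},{"delta_pos":[0,0,-0.1335],"turn":0,"jaw":0.1}], force=40)

```text
time_s: 19.4
tool_pos: [0.4636, -0.2852, 0.0147]
eef_rot: [[0.976, 0.216, 0.003], [0.216, -0.976, -0.001], [0.002, 0.002, -1.0]]
force: [-0.3, 1.3, 6.7]
width: 0.0569
grasp_force: 43.2
```

Emit:
apply_moves(moves=[{"delta_pos":[0,0,0.01],"turn":0,"jaw":0.1},{"delta_pos":[0,0,0.05],"turn":0,"jaw":0.1},{"delta_pos":[0,0,0.1],"turn":0,"jaw":0.1},{"delta_pos":[0,0.04,0.12],"turn":-3,"jaw":0.1},{"delta_pos":[0,0.09,0.12],"turn":-7,"jaw":0.1},{"delta_pos":[0,0.14,0.12],"turn":-11,"jaw":0.1},{"delta_pos":[0,0.195,0.12],"turn":-15,"jaw":0.1},{"delta_pos":[-0.004,0.24,0.12],"turn":-18.6,"jaw":0.1},{"delta_pos":[-0.005,0.262,0.12],"turn":-18.6,"jaw":0.1},{"delta_pos":[-0.005,0.262,0.12],"turn":-18.6,"jaw":0.1}])

```text
time_s: 20.65
tool_pos: [0.4571, -0.0208, 0.1336]
eef_rot: [[0.995, -0.103, 0.001], [-0.103, -0.995, -0.0], [0.001, -0.0, -1.0]]
force: [-0.3, -0.3, -2.5]
width: 0.0569
grasp_force: 44.4
```

Emit:
apply_moves(moves=[{"delta_pos":[0,0,0],"turn":0,"jaw":0.1},{"delta_pos":[0,0,0],"turn":0,"jaw":0.1}])

```text
time_s: 20.9
tool_pos: [0.4572, -0.0241, 0.1329]
eef_rot: [[0.994, -0.109, 0.0], [-0.109, -0.994, -0.0], [0.0, 0.0, -1.0]]
force: [0.6, 0.2, -2.6]
width: 0.0568
grasp_force: 44.4
```

```bash
python3 - <<'E'
from h import *
import pickle
d=cap('wrist');pickle.dump(d,open('w7.pkl','wb'))
cv2.imwrite('pics/w7.png',cv2.resize(d['color'][:,:,::-1],(768,576),interpolation=cv2.INTER_CUBIC))
s=monitor.observe();print(s['time_s'],s['tool_pos'],s['force'],s['width'])
E
```

```text
20.95 [ 0.45720679 -0.02394583  0.13281694] [ 0.44963572 -0.53192336 -4.50556472] 0.05668387128497908
```

View pics/w7.png

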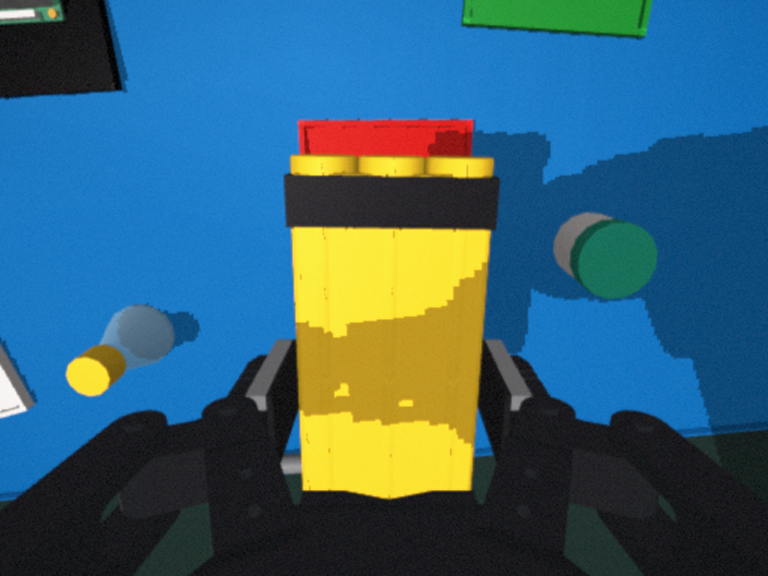

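The battery is held straight with its far end at row 156. The red tray's far corners are at (298,121) and (474,121).

```bash
python3 - <<'E'
from h import *
import pickle
d=pickle.load(open('w7.pkl','rb'))
tray(d,[(298,121),(474,121)])
t=q(d,[(392,156)],.132)[0];a=np.radians(-6.25);print('bat c',(t-.067*np.array([np.cos(a),np.sin(a)])).round(4))
P=q(d,[(292,228),(491,228)],.142);e=P[0]-P[1];print(np.degrees(np.arctan2(e[1],e[0]))-90,P.mean(0))
E
```

```text
w 0.0929 yaw -6.23 c [ 0.4569 -0.0232]
bat c [ 0.4559 -0.025 ]
-6.2597434723482905 [ 0.50373752 -0.03006081]
```

Emit:
apply_moves(moves=[{"delta_pos":[0.0005,0.001,-0.05],"turn":0,"jaw":0.1},{"delta_pos":[0.0005,0.001,-0.09],"turn":0,"jaw":0.1},{"delta_pos":[0.0005,0.001,-0.107],"turn":0,"jaw":0.1},{"delta_pos":[0.0005,0.001,-0.112],"turn":0,"jaw":0.1},{"delta_pos":[0.0005,0.001,-0.114],"turn":0,"jaw":0.1},{"delta_pos":[0.0005,0.001,-0.115],"turn":0,"jaw":0.1},{"delta_pos":[0.0005,0.001,-0.115],"turn":0,"jaw":0.1}])

```text
time_s: 21.82
tool_pos: [0.4583, -0.0219, 0.0184]
eef_rot: [[0.994, -0.107, 0.001], [-0.107, -0.994, -0.0], [0.001, 0.0, -1.0]]
force: [0.6, 0.0, -3.2]
width: 0.0568
grasp_force: 44.4
```

Emit:
apply_moves(moves=[{"delta_pos":[0,0,-0.0005],"turn":0,"jaw":0.1},{"delta_pos":[0,0,-0.001],"turn":0,"jaw":0.1}])

```text
time_s: 22.08
tool_pos: [0.4581, -0.0219, 0.0177]
eef_rot: [[0.994, -0.107, 0.001], [-0.107, -0.994, -0.001], [0.001, 0.0, -1.0]]
force: [-5.1, 0.0, 13.3]
width: 0.0566
grasp_force: 46.2
```

Contact is made. I'll release by a small opening so the tips stay above the rim, then lift and withdraw.

Emit:
apply_moves(moves=[{"delta_pos":[0,0,0.0005],"turn":0,"jaw":0.48},{"delta_pos":[0,0,0.001],"turn":0,"jaw":0.52},{"delta_pos":[0,0,0.001],"turn":0,"jaw":0.52},{"delta_pos":[0,0,0.015],"turn":0,"jaw":0.55},{"delta_pos":[0,0,0.06],"turn":0,"jaw":0.55},{"delta_pos":[0,0,0.12],"turn":0,"jaw":0.55},{"delta_pos":[0,0,0.18],"turn":0,"jaw":0.55},{"delta_pos":[0.0,-0.06,0.22],"turn":0,"jaw":0.55},{"delta_pos":[0.0,-0.12,0.22],"turn":0,"jaw":0.55},{"delta_pos":[0.0,-0.18,0.22],"turn":0,"jaw":0.55}])

```text
time_s: 23.32
tool_pos: [0.458, -0.2002, 0.2391]
eef_rot: [[0.994, -0.106, 0.003], [-0.106, -0.994, -0.001], [0.003, 0.001, -1.0]]
force: [0.6, -0.5, 0.5]
width: 0.066
grasp_force: 0.0
```

Emit:
apply_moves(moves=[{"delta_pos":[0,-0.06,0],"turn":0,"jaw":0.55},{"delta_pos":[-0.02,-0.12,0],"turn":0,"jaw":0.55},{"delta_pos":[-0.05,-0.18,0],"turn":0,"jaw":0.55},{"delta_pos":[-0.08,-0.23,0],"turn":0,"jaw":0.55},{"delta_pos":[-0.1,-0.26,0],"turn":0,"jaw":0.55},{"delta_pos":[-0.1,-0.26,0],"turn":0,"jaw":0.55}])

```text
time_s: 24.08
tool_pos: [0.3544, -0.4617, 0.2374]
eef_rot: [[0.994, -0.114, -0.001], [-0.114, -0.994, -0.001], [-0.001, 0.001, -1.0]]
force: [0.7, 0.2, -0.6]
width: 0.0662
grasp_force: 0.0
```

```bash
python3 - <<'E'
from h import *
a=cap('top')
cv2.imwrite('pics/top2.png',cv2.resize(a['color'][70:250,140:370,::-1],None,fx=3.3,fy=3.3,interpolation=cv2.INTER_CUBIC))
s=monitor.observe();print(s['time_s'],s['tool_pos'],s['force'])
E
```

```text
24.125 [ 0.35665664 -0.45950712  0.23736132] [1.03199567 0.68631094 0.0101013 ]
```

View pics/top2.png

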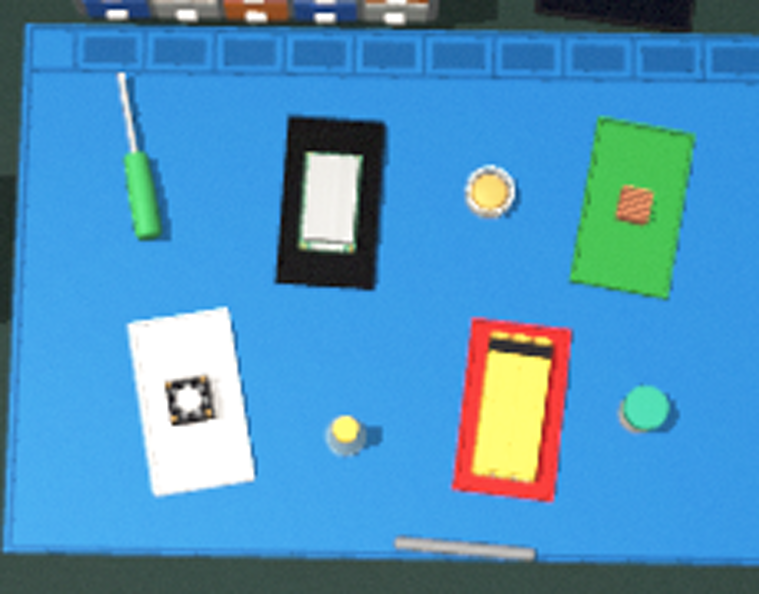

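The top crop shows the fan (190,400), board (330,202), sink (634,205) and battery (513,405) each centred in its own tray. The bottle (346,434) and jar (645,408) are standing.

```bash
python3 -c "
from cell import robot
print(robot.job_done())"
```

```text
the job is handed in; nothing more can be done
None
```

I took the stack apart, set each part in the middle of its own tray (the final top view shows all four centred), left the bottle and jar standing, and handed the job in at about 24 s.

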